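Push the caddy and the clamp-lid jar back against the ledge

ROBOT

A 7-joint arm with a two-finger parallel gripper is mounted at the origin on the work surface. World frame = base frame: x ahead of the robot, y to its left, z up, the work surface at z = 0. Lengths are in mm, angles in rad, forces in N, time in s.
With the tool pointing down it reaches from about 425 to 1025 mm from the base axis. Payload 9.4 kg.
Tool frame: the origin (TCP) lies at the very end of the fingers, on their centre line; the grasp point (between the pads) lies 19 mm behind it; z points along the fingers, y is the line along which they close (so a half turn about z gives the same grasp; the last joint's range is limited). The gripper opens to 93 mm and grips with 3 to 60 N. Pads are 15 mm wide; open, the fingers measure 128 mm over their backs; the gripper's body (75 mm by 188 mm) begins 65 mm behind the grasp point.
Start: joints at [-1.42, 0.599, -0.003, 1.599, 0.002, 0.943, -0.08], TCP at [163.737, 706.268, 180.118] pointing down, gripper open.
Joint ranges: [-2.57, 2.57], [-0.35, 1.97], [-1.29, 1.29], [0.11, 2.56], [-1.05, 4.19], [0.11, 1.86], [-2.63, 2.63]. Speed limits (rad/s): [2.22, 2.22, 3.01, 3.01, 3.14, 3.14, 3.14].

INTERFACE

Orientations are given as a rotation vector (axis times angle).
In Python, from station import r gives the robot as it stands.
- The arm moves only by the tool apply_moves, never from a script. Its argument "rows" is a list of rows, each a list of 6 numbers: the shift along the world's x, y, z each as a share of 0.05 m, from -1 to 1, then the turn, a rotation vector about the world's x, y, z each as a share of 4 degrees, from -1 to 1. In form: [[tx, ty, tz, rx, ry, rz], ...]. A call has exactly 10 rows; each row shifts and turns the commanded pose from where the row before left it; what a row does not reach is not made up. A row lasts 1/10 s, in which the tool goes at most 50 mm and 8.59 degrees, less where a joint would pass 70% of its speed; a pose out of reach is approached as far as the arm can. A call with a number of a shift or a turn outside -1 to 1 is refused whole. A call with a gripper value outside its range is refused whole. "jaw" is the closure, from 0 (fully open) to 1 (shut), set as the call begins (left out, the last holds). The fingers move at their own pace and stop on an object; the grip force is fixed at half the most. Time passes only in rows, so rows that do not move let the fingers close, or fill a call up. It gives the time, the measured TCP pose, the force, the opening and the grip force at its end, in the units of the state.
- r.state(): the state, without advancing time (a new reading comes with each control period).
- r.camera(name): name is "side" or "top"; returns (picture, depth): 384x512x3 uint8, red, green, blue; 384x512 float32, mm along the optical axis (not along the pixel's ray), 0 where there is no reading.
- r.calibration(name): a dict with "fovy" (degrees; the focal length in pixels is half the picture's height over the tangent of half this angle, whatever the lens; pixels are square), "cx", "cy" (the principal point, pixels), "D" ([k1, k2, p1, p2, k3] as OpenCV has them; the pictures are not rectified), "world_to_cam" (4x4, takes a point from world to camera coordinates). Camera axes: x right, y down, z forward; pixel columns grow to the right and rows downward; lengths in mm; the calibration is good to about 2 mm. A picture is of the moment at which its call begins. calibration takes no time and is no camera call.
- r.finish_job(): hands the job in; it is judged then, once.
Trained networks look in the newest picture that a camera, given by its name, has taken for a name from the list of things; names that differ only in an ending like _2 or _b are one class to them, and where a whole thing is asked for, a point or a joint stands for the part that bears it (a point fixed in the world has none). Each returns a list of dicts, best first, with "confidence" (0 to 1); they miss things now and then, are a little off and sometimes report something else, mostly with a low value. They report only what shows in the picture. A call takes as long as a camera call. They do not tell look-alikes from the thing itself.
- r.outline_of(camera, target): "pixels" (384x512 bool, what is visible of it) and "rect" ([left, top, right, bottom] in pixels, round what is visible of it).
The state is a dict: "time_s": time; "joint_positions": joint angles; "qvel": joint speeds; "effort": joint torques, N m; "position": TCP position; "ee_rot": TCP orientation; "contact_force": force on the tool from outside, world axes, zero at the start; "wrist_torque": the same for the moment, N m; "width": opening from 0.0 (shut) to 1.0 (fully open); "grip_force": force on a finger pad.
Only numpy, scipy, OpenCV 4.12 (cv2) and the standard library are available. Lean on these libraries where they do the work, as an engineer would, in place of code of your own. Each camera call takes 0.05 s, during which the arm holds its last target. There are 200 camera calls.

TASK

The bench has just been wiped, and the oval white caddy and the large clamp-lid jar of biscuits still stand out in the open. Gently push each of them back along the bench until it stands against the tiled ledge: the caddy with one long flat side flat against the tiles, the jar touching them. Only push them, do not lift or tip them, and leave everything else on the bench where it is.

Things in the scene. Friction and masses are not known exactly. Their poses are not given: they have to be found in the camera images.
- ledge: fixed tiled ledge with an oak top right across the far side of the bench, 1.44 m long, 90 mm high, 130 mm deep. Origin at the foot of its front face, at mid length: the face is the upright plane x = 0 of this frame, x points level into the ledge (away from the robot), y along the face, z up. It may stand a few degrees out of square
- caddy: oval white plastic caddy, vent flap with toggle catch on its lid, 220 mm long (y), 130 mm deep (x), 158 mm high. From above: straight sides 90 mm long at x = -65 and +65 mm, half-round ends of 65 mm radius; walls upright from 8 to 138 mm up; small bosses on the ends. Origin at the centre of its underside, z up, catch to its -x. Loose, 0.5 to 1 kg, smooth all over: slides at 1.3 to 3.5 N
- jar: large round clamp-lid glass jar of biscuits, 104 mm in diameter up to 85 mm high, neck and lid 89 mm, 118 mm high in all. Its stiff wire clamp, 25 mm wide, to its -x, stands 6 mm proud of the glass from 63 to 100 mm up. Origin at the centre of its underside, z up. Loose, 0.5 to 0.95 kg, smooth foot: slides at 1.2 to 3.4 N
- mill: bystander: dark turned wooden pepper mill, 46 mm in diameter, 142 mm high, origin at the centre of its underside; it stands between the caddy and the jar, loose
- spoon: bystander: stainless spoon 180 mm long lying flat between the caddy and the jar, bowl towards the robot, origin on its underside 77 mm from the bowl's end, x along it towards the bowl, loose
- mug: bystander: white mug 82 mm in diameter, 95 mm high, handle on its y side, origin at the centre of its underside, loose
- tea_tin: bystander: square metal tea tin 88 mm wide, 119 mm high, near the ledge, origin at the centre of its underside, loose
- small_jar: bystander: small clamp-lid glass jar, 72 mm in diameter, 92 mm high, near the ledge, origin at the centre of its underside, loose
- dustpan: bystander: grey plastic dustpan standing upright on its side edge, 320 mm long with its handle (x), 62 mm thick (y), 200 mm high, origin on the bench under the middle of the pan, loose
There are look-alikes about, which are no part of the job. What is shaped like the jar but blue is not meant. Leave any purple look-alike of the caddy alone.

How it is judged (in metres and radians):
At the end, for the whole second after the job is handed in: Caddy and large jar both stand upright and at rest on the bench against the ledge: the caddy's long side within 6 mm of the tiles and parallel to them within 0.08 rad, the jar within 6 mm of the tiles (x of caddy in the frame of ledge above -0.071 m and angle between the x axis of caddy and the x axis of ledge, either way round below 0.08 rad and angle between each of caddy, jar's own z axis and vertical below 0.05 rad and height (world z) of each of caddy, jar below 0.006 m and linear speed of each of caddy, jar below 0.02 m/s and x of jar in the frame of ledge above -0.058 m); the robot touches nothing.
It fails at once if the caddy is lifted or tipped (height (world z) of caddy above 0.015 m or angle between caddy's own z axis and vertical above 0.2 rad).
It fails at once if the large jar is lifted or tipped (height (world z) of jar above 0.015 m or angle between jar's own z axis and vertical above 0.2 rad).
It fails at once if the caddy or the jar is shoved roughly (faster than 0.4 m/s) (linear speed of any of caddy, jar above 0.4 m/s).
It fails at once if a bystander is moved by more than 20 mm (distance of any of mill, spoon, mug, tea_tin, small_jar, dustpan from where it was at the start of the episode above 0.02 m).
It also fails if it takes over 61 s, if anything falls off the work surface, if the arm or the gripper's body presses on something with over 40 N, if the wrist force passes 120 N, or if a joint passes its speed limit or range.

## Working session

There is one attempt and no reset: what is moved stays moved. The work goes in short steps, Python scripts to look and compute and a tool call to move; the robot and the scene stay as the last step left them, time stands still between calls to the robot, and variables do not carry over. Pictures are saved under pics/ and viewed, at most 10 in all, crops included, and the job is handed in when it is done.

Besides the shell and the picture viewer there is one more tool, called after "Request:" by a JSON object that holds its "op" and its "data", one argument or row to a line. apply_moves: Moves the arm, as the interface text tells. Shift numbers are shares of 0.05 m and turn numbers shares of 4 degrees, none past 1 either way. Its arguments: {"type":"object","properties":{"rows":{"type":"array"},"jaw":{"type":"number"}},"required":["rows"]}

```bash
mkdir -p pics; ls
cat > h.py <<'E'
import numpy as np, cv2
from station import r
def pts(cam,depth,mask=None):
    c=r.calibration(cam); h,w=depth.shape
    f=h/2/np.tan(np.radians(c["fovy"])/2)
    K=np.array([[f,0,c["cx"]],[0,f,c["cy"]],[0,0,1.]])
    m=depth>0
    if mask is not None: m&=mask
    v,u=np.nonzero(m)
    p=cv2.undistortPoints(np.stack([u,v],1).astype(float)[:,None],K,np.array(c["D"],float))[:,0]
    z=depth[v,u]
    P=np.c_[p*z[:,None],z]
    T=np.linalg.inv(np.array(c["world_to_cam"]))
    return P@T[:3,:3].T+T[:3,3],u,v
E
python3 - <<'E'
from h import *
for n in("top","side"):
    im,d=r.camera(n); cv2.imwrite(f"pics/{n}0.png",im[:,:,::-1]); np.save(f"{n}0.npy",d)
    for t in("caddy","jar","mill","spoon","mug","tea_tin","small_jar","dustpan"):
        for o in r.outline_of(n,t):
            P,u,v=pts(n,d,o["pixels"])
            if len(P): print(n,t,round(o["confidence"],2),np.round(o["rect"]),len(P),"lo",np.percentile(P,3,axis=0).round(),"hi",np.percentile(P,97,axis=0).round())
print(r.state())
E
```

```text
pics
top caddy 0.85 [150. 156. 231. 203.] 2995 lo [465.  94.  48.] hi [595. 290. 157.]
top caddy 0.77 [114. 237. 175. 315.] 3465 lo [136. 249.  31.] hi [329. 384. 156.]
top jar 0.9 [280. 211. 322. 248.] 861 lo [ 337. -199.   66.] hi [ 424. -107.  121.]
top jar 0.59 [303. 158. 338. 192.] 904 lo [ 517. -252.   29.] hi [ 608. -165.  121.]
top jar 0.5 [386. 169. 438. 279.] 3077 lo [ 276. -519.   -0.] hi [ 554. -462.  203.]
top mill 0.5 [246. 142. 259. 161.] 201 lo [620. -15.  16.] hi [647.  20. 142.]
top mill 0.28 [ 97. 134. 140. 174.] 1147 lo [560. 388.   5.] hi [651. 481. 123.]
top spoon 0.75 [250. 187. 264. 237.] 217 lo [357. -36.  -1.] hi [525.  -2.  12.]
top spoon 0.27 [104. 186. 140. 213.] 715 lo [417. 383.   1.] hi [491. 461.  96.]
top mug 0.65 [103. 190. 140. 217.] 779 lo [414. 383.   1.] hi [491. 463.  96.]
top tea_tin 0.59 [ 97. 139. 142. 172.] 1085 lo [560. 388.  21.] hi [647. 479. 123.]
top small_jar 0.77 [364. 141. 390. 170.] 518 lo [ 604. -438.   10.] hi [ 672. -373.   95.]
top dustpan 0.69 [384. 169. 438. 280.] 3079 lo [ 275. -519.    0.] hi [ 556. -462.  203.]
top dustpan
[... 1017 characters left out ...]
e_s': 0.9, 'joint_positions': array([-1.41969386,  0.59926257, -0.00251969,  1.59940824,  0.00178903,
        0.9428682 , -0.07980848]), 'qvel': array([ 0.00183129,  0.00060468,  0.00096683,  0.00099496, -0.00025976,
        0.00011392, -0.00161704]), 'effort': array([-1.70179079e-03, -7.64818668e+01,  1.49551135e+00, -2.52721077e+01,
       -5.23292762e-02,  1.01899949e-02,  9.41056982e-06]), 'position': array([163.72672215, 706.28022247, 180.1415528 ]), 'ee_rot': array([3.57018803e-01, 3.12121175e+00, 8.62607610e-05]), 'contact_force': array([0.61921413, 0.46012288, 0.69149915]), 'wrist_torque': array([ 0.02992455, -0.03147623,  0.0678856 ]), 'grip_force': 0.0, 'width': 1.0020184039105082}
```

Run:
```python
import cv2
a=cv2.imread("pics/top0.png");cv2.imwrite("pics/top0b.png",cv2.resize(a[90:330,80:450],None,fx=2.1,fy=2.1,interpolation=cv2.INTER_CUBIC))
```

```text
(no output)
```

View pics/top0b.png

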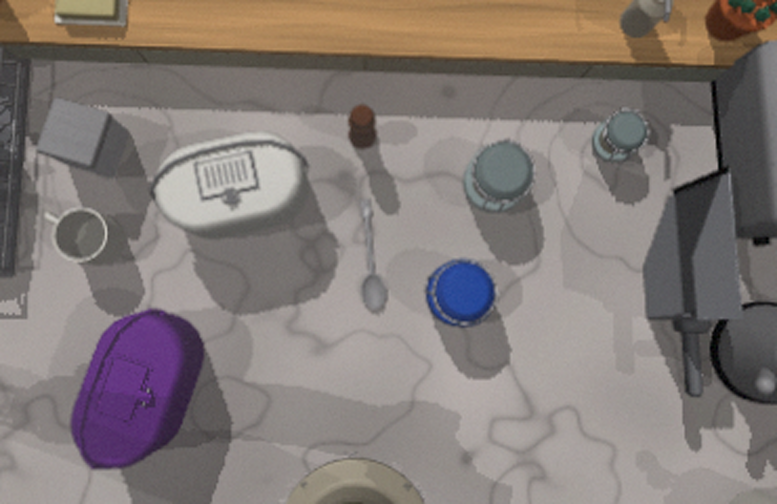

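View pics/side0.png

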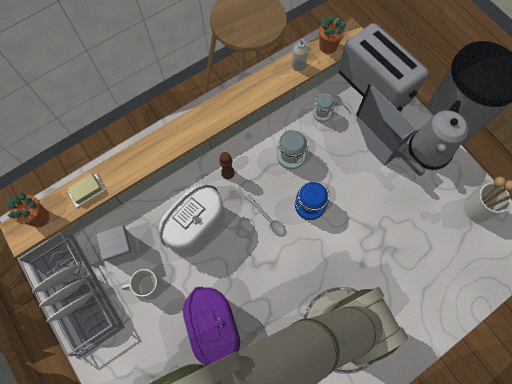

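White caddy is at crop (230,180), the glass jar at (500,175), the mill between them at (362,125), and the blue and purple look-alikes nearer the robot. Next I measure the ledge face and fit the caddy and jar.

```bash
cat >> h.py <<'E'
from scipy.optimize import least_squares
def ledge(P):
    m=(P[:,2]>15)&(P[:,2]<75)&(P[:,0]>650)&(P[:,0]<780)&(abs(P[:,1])<400)
    Q=P[m]
    for _ in range(6):
        k=np.polyfit(Q[:,1],Q[:,0],1); e=Q[:,0]-np.polyval(k,Q[:,1]); Q=Q[abs(e)<max(5,1.5*e.std())]
    return k,len(Q),e.std()
def sdf(p,P):  # stadium
    c,s=np.cos(p[2]),np.sin(p[2]); d=P[:,:2]-p[:2]
    x=d[:,0]*c+d[:,1]*s; y=-d[:,0]*s+d[:,1]*c
    return np.hypot(x,np.maximum(abs(y)-45,0))-65
def fitcaddy(P,g):
    Q=P[(P[:,2]>20)&(P[:,2]<132)]
    Q=Q[abs(sdf(g,Q))<40]
    s=least_squares(lambda p:sdf(p,Q),g,loss="soft_l1",f_scale=2)
    return s.x,len(Q),np.median(abs(s.fun))
def fitjar(P,g):
    Q=P[(P[:,2]>12)&(P[:,2]<60)]
    Q=Q[np.hypot(*(Q[:,:2]-g).T)<75]
    s=least_squares(lambda p:np.hypot(*(Q[:,:2]-p).T)-52,g,loss="soft_l1",f_scale=2)
    return s.x,len(Q),np.median(abs(s.fun))
def lid(P,g,z0,rad):
    Q=P[(P[:,2]>z0)&(np.hypot(*(P[:,:2]-g).T)<rad)]
    if len(Q)<10:return None
    q=cv2.minAreaRect(Q[:,:2].astype(np.float32)); return np.round(q[0],1),np.round(q[1],1),round(q[2],1),len(Q)
E
python3 - <<'E'
from h import *
for n in("top","side"):
    P,u,v=pts(n,np.load(n+"0.npy"))
    print(n,"ledge",ledge(P))
    b=P[(P[:,2]>84)&(P[:,2]<96)&(P[:,0]>660)&(P[:,0]<900)]
    print(" top edge",[(y,np.percentile(b[abs(b[:,1]-y)<20,0],2).round(1)) for y in(-200,-100,0,100,200,300)])
    f=P[(abs(P[:,2])<8)&(abs(P[:,1])<100)]; print(" floor z",np.median(f[:,2]))
    print(" caddy",fitcaddy(P,np.array([530,192,.1])),lid(P,[530,192],120,150))
    print(" jar",fitjar(P,np.array([562.,-208])),lid(P,[562,-208],105,80))
    print(" mill",lid(P,[628,5],100,60), "spoon",)
E
```

```text
top ledge (array([5.89088649e-03, 7.49161610e+02]), 1296, np.float64(0.8752489534777304))
 top edge [(-200, np.float64(748.5)), (-100, np.float64(749.6)), (0, np.float64(750.2)), (100, np.float64(750.2)), (200, np.float64(751.2)), (300, np.float64(751.8))]
 floor z -0.034942797295570927
 caddy (array([5.36159893e+02, 1.96505070e+02, 2.52618948e-01]), 339, np.float64(0.2943119632453204)) (array([535.5, 196.2]), array([130.2, 233.3]), 14.3, 2692)
 jar (array([ 567.76883193, -214.35074959]), 64, np.float64(0.25879474601439867)) (array([ 566.6, -213.7]), array([91. , 92.3]), 51.7, 626)
 mill (array([636.4,   4.3]), array([34.3, 38.5]), 2.6, 142) spoon
side ledge (array([8.13743471e-03, 7.45566348e+02]), 1773, np.float64(1.5314464591006969))
 top edge [(-200, np.float64(744.3)), (-100, np.float64(744.8)), (0, np.float64(746.1)), (100, np.float64(746.8)), (200, np.float64(748.2)), (300, np.float64(747.7))]
 floor z 0.04475613590352623
 caddy (array([5.32131065e+02, 1.96948454e+02, 2.42525715e-01]), 632, np.float64(0.4353298769306946)) (array([530.4, 196.5]), array([129.8, 232.9]), 13.3, 2778)
 jar (array([ 562.68452518, -214.65802393]), 162, np.float64(0.577288884255033)) (array([ 561.6, -213.8]), array([91.6, 93.4]), 41.0, 537)
 mill (array([632.3,   4.1]), array([36.6, 36.5]), 7.3, 156) spoon
```

Run:
```python
from h import *
for n in("top","side"):
    P,u,v=pts(n,np.load(n+"0.npy"))
    print(n)
    for y in range(150,700,100):
        print(y,[ (x,int(P[m,2].max())) if (m:=(abs(P[:,0]-x-50)<50)&(abs(P[:,1]-y-50)<50)).any() else None for x in range(100,700,100)])
    g=fitjar(P,np.array([564.,-214]))[0]
    d=P[:,:2]-g; rr=np.hypot(*d.T); m=(P[:,2]>66)&(P[:,2]<98)&(rr>53)&(rr<62)
    print("clamp dirs",np.degrees(np.arctan2(d[m,1],d[m,0])).round()[:40])
```

```text
top
150 [(100, 687), (200, 147), (300, 8), (400, 159), (500, 163), (600, 151)]
250 [(100, 699), (200, 161), (300, 159), (400, 153), (500, 161), (600, 8)]
350 [(100, 159), (200, 160), (300, 151), (400, 100), (500, 125), (600, 126)]
450 [(100, 7), (200, 9), (300, 7), (400, 98), (500, 125), (600, 124)]
550 [(100, 310), (200, 9), (300, 91), (400, 173), (500, 173), (600, 162)]
650 [(100, 242), (200, 8), (300, 89), (400, 169), (500, 170), (600, 145)]
clamp dirs [150. 152. 151. 153. 176. 164. 170. 176. 174. 177.]
side
150 [(100, 742), (200, 150), (300, 8), (400, 161), (500, 162), (600, 148)]
250 [(100, 873), (200, 162), (300, 162), (400, 153), (500, 159), (600, 7)]
350 [(100, 856), (200, 159), (300, 151), (400, 101), (500, 126), (600, 124)]
450 [(100, 3), (200, 8), (300, 11), (400, 101), (500, 124), (600, 124)]
550 [None, (200, 11), (300, 93), (400, 173), (500, 173), (600, 162)]
650 [None, (200, 6), (300, 91), (400, 171), (500, 169), (600, 153)]
clamp dirs [ 88.  99. 100. 178. 147. 177. 113. 117. 127. 151. 121. 124. 131. 142.
 149. 153. 156. 168. 173. 175. 125. 129. 152. 143. 152. 160. 153.]
```

Request:
{"op": "apply_moves", "data": {
  "rows": [
    [0,-0.3,0.3,0,0,0],
    [0.1,-0.5,0.4,0,0,0.3],
    [0.3,-0.7,0.3,0,0,0.4],
    [0.3,-0.7,0.1,0,0,0.5],
    [0.3,-0.7,0,0,0,0.5],
    [0.4,-0.7,0,0,0,0.5],
    [0.4,-0.7,0,0,0,0.5],
    [0.4,-0.7,0,0,0,0.3],
    [0.4,-0.7,0,0,0,0.17],
    [0.4,-0.6,0,0,0,0]
  ],
  "jaw": 0.4
}}

```text
time_s: 1.9
position: [314.4, 389.3, 235.4]
ee_rot: [0.01, 3.141, 0.0]
contact_force: [0.7, -0.5, 0.3]
width: 0.595
grip_force: 0.0
```

Request:
{"op": "apply_moves", "data": {
  "rows": [
    [0.33,-0.65,0,0,0,0],
    [0.33,-0.65,0,0,0,0],
    [0.33,-0.65,0,0,0,0],
    [0.33,-0.65,0,0,0,0],
    [0.33,-0.65,0,0,0,0],
    [0.33,-0.65,0,0,0,0],
    [0,0,-0.75,0,0,0],
    [0,0,-0.9,0,0,0],
    [0,0,-0.85,0,0,0],
    [0,0,-0.5,0,0,0]
  ]
}}

```text
time_s: 2.9
position: [412.1, 195.8, 83.0]
ee_rot: [-0.01, -3.14, 0.001]
contact_force: [0.7, 0.4, -0.6]
width: 0.6
grip_force: 0.0
```

Request:
{"op": "apply_moves", "data": {
  "rows": [
    [0.2,0,0,0,0,0],
    [0.2,0,0,0,0,0],
    [0.12,0,0,0,0,0],
    [0.12,0,0,0,0,0],
    [0.12,0,0,0,0,0],
    [0.12,0,0,0,0,0],
    [0.12,0,0,0,0,0],
    [0.12,0,0,0,0,0],
    [0.12,0,0,0,0,0],
    [0.12,0,0,0,0,0]
  ]
}}

```text
time_s: 3.9
position: [480.5, 196.5, 85.3]
ee_rot: [-0.009, -3.141, -0.0]
contact_force: [-4.5, 2.1, 2.7]
width: 0.599
grip_force: 2.3
```

Request:
{"op": "apply_moves", "data": {
  "rows": [
    [0.12,0,0,0,0,0],
    [0.12,0,0,0,0,0],
    [0.12,0,0,0,0,0],
    [0.12,0,0,0,0,0],
    [0.12,0,0,0,0,0],
    [0.12,0,0,0,0,0],
    [0.12,0,0,0,0,0],
    [0.12,0,0,0,0,0],
    [0.12,0,0,0,0,0],
    [0.12,0,0,0,0,0]
  ]
}}

```text
time_s: 4.9
position: [540.4, 195.7, 85.1]
ee_rot: [-0.011, -3.14, 0.001]
contact_force: [-5.9, 0.1, 2.9]
width: 0.599
grip_force: 3.0
```

```bash
cat > look.py <<'E'
from h import *
import sys
s=r.state(); print(s["time_s"],s["position"].round(1),s["contact_force"].round(1))
for n in("top","side"):
    im,d=r.camera(n); cv2.imwrite(f"pics/{n}_{sys.argv[1]}.png",im[:,:,::-1])
    P,u,v=pts(n,d); 
    k=ledge(P)[0] if len(sys.argv)>2 else [.007,749.2 if n=="top" else 745.6]
    c=fitcaddy(P,np.array([eval(sys.argv[2]) if len(sys.argv)>2 else s["position"][0]+72,196,0.05]))
    j=fitjar(P,np.array([eval(sys.argv[3]) if len(sys.argv)>3 else 564.,-214]))
    print(n,"caddy",c[0].round(3),c[1:],"gap",(np.polyval(k,c[0][1])-65-c[0][0]).round(1),"jar",j[0].round(1),j[1:],"gap",(np.polyval(k,j[0][1])-52-j[0][0]).round(1),"mill",lid(P,[634,4],100,60))
E
python3 look.py a
```

```text
4.9 [540.4 195.7  85.1] [-5.9  0.1  2.9]
top caddy [6.17343e+02 1.79444e+02 1.90000e-02] (153, np.float64(0.45352522496349934)) gap 68.1 jar [ 567.7 -214.3] (62, np.float64(0.3073088069128218)) gap 128.0 mill (array([636.1,   4. ]), array([33.7, 39. ]), 7.8, 143)
side caddy [ 6.15016e+02  1.81114e+02 -1.30000e-02] (365, np.float64(0.600767997535371)) gap 66.9 jar [ 564. -214.] (0, np.float64(nan)) gap 128.1 mill None
  return _methods._mean(a, axis=axis, dtype=dtype,
  ret = ret.dtype.type(ret / rcount)
```

Request:
{"op": "apply_moves", "data": {
  "rows": [
    [0.12,0,0,0,0,0],
    [0.12,0,0,0,0,0],
    [0.12,0,0,0,0,0],
    [0.12,0,0,0,0,0],
    [0.12,0,0,0,0,0],
    [0.12,0,0,0,0,0],
    [0.12,0,0,0,0,0],
    [0.12,0,0,0,0,0],
    [0.12,0,0,0,0,0],
    [0.08,0,0,0,0,0]
  ]
}}

```text
time_s: 6.0
position: [598.6, 195.8, 85.0]
ee_rot: [-0.011, -3.141, 0.001]
contact_force: [-5.5, 0.7, 2.6]
width: 0.599
grip_force: 2.7
```

Request:
{"op": "apply_moves", "data": {
  "rows": [
    [0.04,0,0,0,0,0],
    [0.04,0,0,0,0,0],
    [0.04,0,0,0,0,0],
    [0.04,0,0,0,0,0],
    [0.02,0,0,0,0,0],
    [0.02,0,0,0,0,0],
    [0,0,0,0,0,0],
    [0,0,0,0,0,0],
    [0,0,0,0,0,0],
    [0,0,0,0,0,0]
  ]
}}

```text
time_s: 7.0
position: [608.7, 196.1, 85.0]
ee_rot: [-0.01, -3.142, 0.0]
contact_force: [-4.1, -0.8, -0.6]
width: 0.598
grip_force: 2.0
```

Request:
{"op": "apply_moves", "data": {
  "rows": [
    [0.02,0,0,0,0,0],
    [0.02,0,0,0,0,0],
    [0,0,0,0,0,0],
    [0,0,0,0,0,0],
    [0,0,0,0,0,0],
    [0,0,0,0,0,0],
    [0,0,0,0,0,0],
    [0,0,0,0,0,0],
    [0,0,0,0,0,0],
    [0,0,0,0,0,0]
  ]
}}

```text
time_s: 8.0
position: [608.6, 196.1, 85.0]
ee_rot: [-0.01, -3.138, 0.001]
contact_force: [-10.3, -1.3, 4.6]
width: 0.599
grip_force: 5.1
```

```bash
python3 look.py b 683 2>/dev/null
```

```text
8.0 [608.6 196.1  85. ] [-10.3  -1.3   4.6]
top caddy [ 7.08629e+02  1.65567e+02 -1.90000e-01] (531, np.float64(5.9529148049690335)) gap -22.9 jar [ 567.7 -214.4] (63, np.float64(0.316066793483607)) gap 128.1 mill (array([636.4,   4.3]), array([33. , 38.6]), 2.1, 138)
side caddy [ 6.87636e+02  2.16596e+02 -2.52000e-01] (735, np.float64(4.831358378841742)) gap -5.5 jar [ 562.9 -215.2] (45, np.float64(0.7676955757806354)) gap 128.5 mill None
```

Request:
{"op": "apply_moves", "data": {
  "rows": [
    [-0.1,0,0,0,0,0],
    [-0.2,0,0,0,0,0],
    [-0.4,0,0,0,0,0],
    [-0.6,0,0,0,0,0],
    [-0.6,0,0,0,0,0],
    [-0.6,0,0,0,0,0],
    [0,0,0.5,0,0,0],
    [0,0,0.7,0,0,0],
    [0,0,0.7,0,0,0],
    [0,0,0.1,0,0,0]
  ],
  "jaw": 0.25
}}

```text
time_s: 9.1
position: [488.1, 197.3, 189.1]
ee_rot: [0.01, 3.134, 0.006]
contact_force: [0.2, 1.0, -1.0]
width: 0.75
grip_force: 0.0
```

```bash
sed -i 's/P\[:,2\]>20)&(P\[:,2\]<132)/P[:,2]>95)\&(P[:,2]<134)/' h.py; python3 look.py c 683 2>/dev/null
python3 - <<'E'
import cv2
a=cv2.imread("pics/top_c.png");cv2.imwrite("pics/top_cb.png",cv2.resize(a[90:330,80:450],None,fx=2.1,fy=2.1,interpolation=cv2.INTER_CUBIC))
E
```

```text
9.1 [488.1 197.3 189.1] [ 0.2  1.  -1. ]
top caddy [6.86071e+02 1.79694e+02 6.00000e-03] (203, np.float64(0.6099915376840244)) gap -0.9 jar [ 567.8 -214.2] (64, np.float64(0.2534798743607354)) gap 128.1 mill (array([636.1,   4.3]), array([33.9, 38.7]), 1.4, 143)
side caddy [ 6.66033e+02  1.87471e+02 -4.48000e-01] (105, np.float64(1.4325223407075498)) gap 16.0 jar [ 564. -214.] (0, np.float64(nan)) gap 127.7 mill None
```

View pics/top_cb.png

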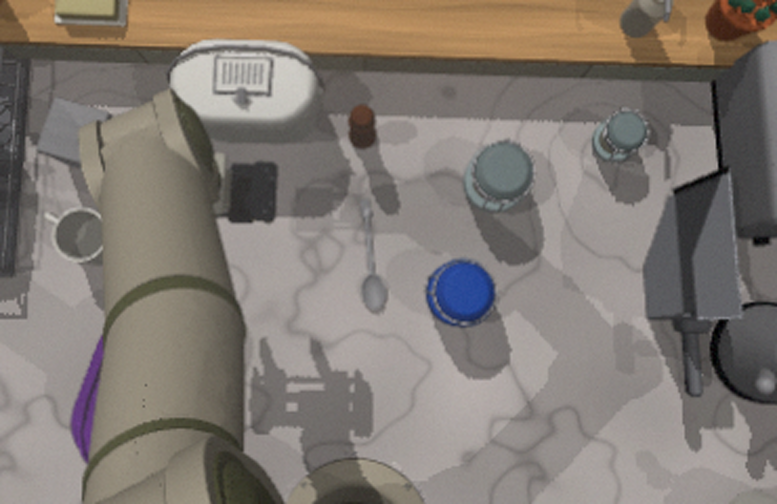

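The caddy stands flat on the tiles (crop (245,85)) and the mill is untouched. On to the jar.

Request:
{"op": "apply_moves", "data": {
  "rows": [
    [0,-0.5,0,0,0,0],
    [0,-0.8,0,0,0,0],
    [-0.05,-0.9,0,0,0,0],
    [-0.05,-0.9,0,0,0,0],
    [-0.05,-0.9,0,0,0,0],
    [-0.05,-0.9,0,0,0,0],
    [0,-0.9,0,0,0,0],
    [0,-0.9,0,0,0,0],
    [0,-0.9,0,0,0,0],
    [0,-0.65,0,0,0,0]
  ]
}}

```text
time_s: 10.2
position: [474.7, -219.2, 183.7]
ee_rot: [-0.013, -3.14, 0.001]
contact_force: [0.1, 0.7, 0.1]
width: 0.75
grip_force: 0.0
```

Request:
{"op": "apply_moves", "data": {
  "rows": [
    [0,0.05,-0.3,0,0,0],
    [0,0,-0.5,0,0,0],
    [0,0,-0.6,0,0,0],
    [0,0,-0.6,0,0,0],
    [0,0,-0.45,0,0,0],
    [0,0,-0.2,0,0,0],
    [0,0,0,0,0,0],
    [0.2,0,0,0,0,0],
    [0.2,0,0,0,0,0],
    [0.12,0,0,0,0,0]
  ]
}}

```text
time_s: 11.2
position: [504.2, -213.9, 53.7]
ee_rot: [0.009, 3.139, -0.001]
contact_force: [1.0, -0.6, 0.1]
width: 0.75
grip_force: 0.0
```

Request:
{"op": "apply_moves", "data": {
  "rows": [
    [0.1,0,0,0,0,0],
    [0.1,0,0,0,0,0],
    [0.1,0,0,0,0,0],
    [0.1,0,0,0,0,0],
    [0.1,0,0,0,0,0],
    [0.1,0,0,0,0,0],
    [0.1,0,0,0,0,0],
    [0.1,0,0,0,0,0],
    [0.1,0,0,0,0,0],
    [0.1,0,0,0,0,0]
  ]
}}

```text
time_s: 12.2
position: [551.9, -213.9, 52.6]
ee_rot: [-0.01, -3.141, 0.0]
contact_force: [-4.3, 0.5, 2.3]
width: 0.747
grip_force: 2.2
```

```bash
python3 look.py d 683 580. 2>/dev/null
```

```text
12.2 [ 551.9 -213.9   52.6] [-4.3  0.5  2.3]
top caddy [6.85803e+02 1.80146e+02 6.00000e-03] (212, np.float64(0.45674183679334135)) gap -0.6 jar [ 590.3 -214.9] (1, np.float64(1.6714080857127556e-06)) gap 105.5 mill (array([637. ,   3.2]), array([33.5, 38.3]), 17.3, 143)
side caddy [ 6.82427e+02  1.80735e+02 -1.50000e-02] (347, np.float64(0.7656475491037185)) gap -0.5 jar [ 587.2 -215.5] (158, np.float64(0.7545722528465006)) gap 105.1 mill (array([633. ,   5.3]), array([36.4, 37.1]), 9.4, 153)
```

Request:
{"op": "apply_moves", "data": {
  "rows": [
    [0.1,0,0,0,0,0],
    [0.12,0,0,0,0,0],
    [0.12,0,0,0,0,0],
    [0.12,0,0,0,0,0],
    [0.12,0,0,0,0,0],
    [0.12,0,0,0,0,0],
    [0.12,0,0,0,0,0],
    [0.12,0,0,0,0,0],
    [0.12,0,0,0,0,0],
    [0.12,0,0,0,0,0]
  ]
}}

```text
time_s: 13.3
position: [611.2, -213.7, 52.6]
ee_rot: [-0.01, -3.142, -0.0]
contact_force: [-3.0, 0.3, 2.3]
width: 0.75
grip_force: 2.5
```

Request:
{"op": "apply_moves", "data": {
  "rows": [
    [0.12,0,0,0,0,0],
    [0.12,0,0,0,0,0],
    [0.12,0,0,0,0,0],
    [0.1,0,0,0,0,0],
    [0.06,0,0,0,0,0],
    [0.04,0,0,0,0,0],
    [0.04,0,0,0,0,0],
    [0,0,0,0,0,0],
    [0,0,0,0,0,0],
    [0,0,0,0,0,0]
  ]
}}

```text
time_s: 14.3
position: [640.8, -213.7, 52.5]
ee_rot: [0.01, 3.141, -0.0]
contact_force: [-0.9, -0.3, -0.8]
width: 0.753
grip_force: 1.9
```

```bash
python3 look.py e 683 687. 2>/dev/null
```

```text
14.3 [ 640.8 -213.7   52.5] [-0.9 -0.3 -0.8]
top caddy [685.878 180.481   0.   ] (215, np.float64(0.539449778863272)) gap -0.7 jar [ 696.9 -190.6] (67, np.float64(1.0324392363777335)) gap -0.6 mill (array([636.8,   4.4]), array([39.2, 32.8]), 88.5, 141)
side caddy [ 6.82412e+02  1.80410e+02 -1.20000e-02] (351, np.float64(0.7843314459408077)) gap -0.4 jar [ 675.6 -215.2] (197, np.float64(0.9572231504816173)) gap 16.6 mill (array([634.5,   5.9]), array([40.1, 35. ]), 51.6, 159)
```

Request:
{"op": "apply_moves", "data": {
  "rows": [
    [0.06,0,0,0,0,0],
    [0.06,0,0,0,0,0],
    [0.06,0,0,0,0,0],
    [0.06,0,0,0,0,0],
    [0.04,0,0,0,0,0],
    [0.02,0,0,0,0,0],
    [0.02,0,0,0,0,0],
    [0,0,0,0,0,0],
    [0,0,0,0,0,0],
    [0,0,0,0,0,0]
  ]
}}

```text
time_s: 15.4
position: [656.8, -213.7, 52.6]
ee_rot: [0.01, 3.141, 0.0]
contact_force: [-2.3, -0.3, 0.7]
width: 0.75
grip_force: 2.2
```

Request:
{"op": "apply_moves", "data": {
  "rows": [
    [0.02,0,0,0,0,0],
    [0,0,0,0,0,0],
    [0,0,0,0,0,0],
    [0,0,0,0,0,0],
    [0,0,0,0,0,0],
    [0,0,0,0,0,0],
    [0,0,0,0,0,0],
    [0,0,0,0,0,0],
    [0,0,0,0,0,0],
    [0,0,0,0,0,0]
  ]
}}

```text
time_s: 16.4
position: [657.7, -213.7, 52.6]
ee_rot: [0.01, 3.142, -0.0]
contact_force: [-2.6, 0.1, 0.5]
width: 0.75
grip_force: 2.5
```

Request:
{"op": "apply_moves", "data": {
  "rows": [
    [0.02,0,0,0,0,0],
    [0,0,0,0,0,0],
    [0.02,0,0,0,0,0],
    [0,0,0,0,0,0],
    [0,0,0,0,0,0],
    [0,0,0,0,0,0],
    [0,0,0,0,0,0],
    [0,0,0,0,0,0],
    [0,0,0,0,0,0],
    [0,0,0,0,0,0]
  ]
}}

```text
time_s: 17.4
position: [658.0, -213.7, 52.6]
ee_rot: [-0.011, -3.139, -0.001]
contact_force: [-8.2, 0.2, 6.0]
width: 0.748
grip_force: 4.4
```

Stalled with rising force: the jar touches the tiles. Now I retreat and check.

Request:
{"op": "apply_moves", "data": {
  "rows": [
    [-0.04,0,0,0,0,0],
    [-0.1,0,0,0,0,0],
    [-0.2,0,0,0,0,0],
    [-0.5,0,0,0,0,0],
    [-0.7,0,0,0,0,0],
    [-0.7,0,0,0,0,0],
    [-0.5,0,0,0,0,0],
    [0,0,0.5,0,0,0],
    [0,0,0.8,0,0,0],
    [0,0,0.8,0,0,0]
  ]
}}

```text
time_s: 18.4
position: [522.1, -213.7, 158.7]
ee_rot: [-0.011, -3.141, -0.0]
contact_force: [0.5, -0.6, -0.8]
width: 0.75
grip_force: 0.0
```

Request:
{"op": "apply_moves", "data": {
  "rows": [
    [0,0,0.6,0,0,0],
    [-0.4,0,0,0,0,0],
    [-0.5,0,0,0,0,0],
    [-0.3,0,0,0,0,0],
    [0,0,0,0,0,0],
    [0,0,0,0,0,0],
    [0,0,0,0,0,0],
    [0,0,0,0,0,0],
    [0,0,0,0,0,0],
    [0,0,0,0,0,0]
  ]
}}

```text
time_s: 19.4
position: [463.0, -213.7, 187.4]
ee_rot: [-0.01, -3.141, -0.0]
contact_force: [0.4, 0.1, 0.6]
width: 0.754
grip_force: 0.0
```

```bash
python3 look.py f 683 695. 2>/dev/null
python3 - <<'E'
from h import *
for n in("top","side"):
    im,d=r.camera(n);P,u,v=pts(n,d); P0,_,_=pts(n,np.load(n+"0.npy"))
    print(n,"jar lid",lid(P,[695,-214],105,80))
    for t,g,z,R in(("tin",[604,433],100,75),("small",[635,-405],78,60),("mill",[634,4],100,60)): print(t,lid(P0,g,z,R),lid(P,g,z,R))
a=cv2.imread("pics/top_f.png");cv2.imwrite("pics/top_fb.png",cv2.resize(a[90:330,80:450],None,fx=2.1,fy=2.1,interpolation=cv2.INTER_CUBIC))
E
```

```text
19.4 [ 463.  -213.7  187.4] [0.4 0.1 0.6]
top caddy [6.85982e+02 1.80010e+02 8.00000e-03] (215, np.float64(0.5704407293698921)) gap -0.8 jar [ 698.8 -212.8] (138, np.float64(2.6206403839494854)) gap -2.9 mill (array([637.5,   3.7]), array([34.8, 37.5]), 30.8, 142)
side caddy [ 6.82305e+02  1.80272e+02 -9.00000e-03] (351, np.float64(0.7872137908509131)) gap -0.3 jar [ 693.9 -213.7] (227, np.float64(2.294341839265364)) gap -2.3 mill (array([633.3,   5. ]), array([36.6, 37. ]), 18.2, 155)
top jar lid (array([ 694.1, -213.5]), array([93. , 90.3]), 0.1, 607)
tin (array([606.6, 435.8]), array([90.4, 88.4]), 75.6, 824) (array([606.8, 436.5]), array([90.9, 87.9]), 75.2, 828)
small (array([ 637.9, -406.5]), array([67. , 67.6]), 31.9, 342) (array([ 638. , -406.6]), array([66.7, 69.1]), 35.5, 334)
mill (array([636.4,   4.3]), array([34.3, 38.5]), 2.6, 142) (array([636.2,   4.3]), array([33.2, 38.5]), 3.4, 143)
side jar lid (array([ 690.5, -215.9]), array([94.3, 90.8]), 12.2, 492)
tin (array([601.8, 435.2]), array([88.4, 87.8]), 74.3, 828) (array([602.6, 435. ]), array([87.9, 87.9]), 74.7, 829)
small (array([ 634.4, -409.6]), array([63.5, 63.2]), 32.4, 235) None
mill (array([632.3,   4.1]), array([36.6, 36.5]), 7.3, 156) (array([632.2,   4.6]), array([35.6, 38.5]), 6.1, 157)
```

View pics/top_fb.png

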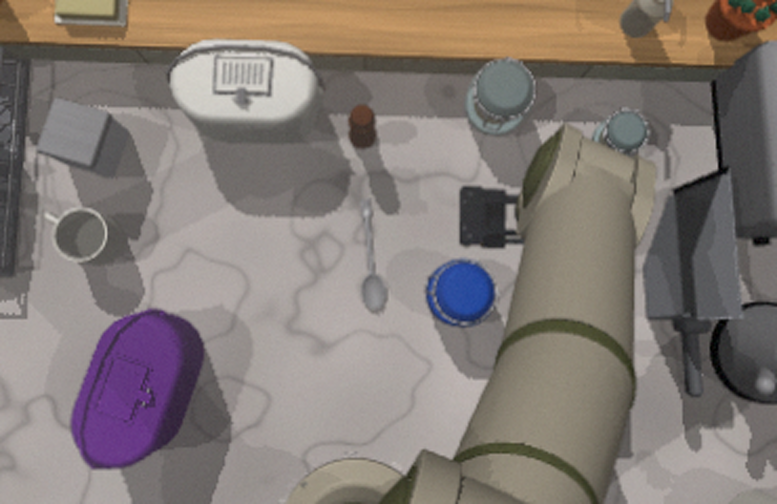

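The caddy at (245,85) and the jar at (500,90) both stand against the tiles. The mill, tin, small jar, mug and spoon are where they were, and the arm is clear.

```bash
python3 -c "
from station import r
print(r.finish_job())"
```

```text
the job is handed in; nothing more can be done
None
```

The caddy stands flat against the tiled ledge and the jar touches it. The bystanders I checked had not moved, and I handed the job in at about 20 s (the hand-in gave no verdict).

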